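Run the lens carriage round the curved guide of the ring-plate inspection stand

TASK

Pick up the little lens carriage by its black fin, thread its brass bush onto the tapered free end of the inspection stand's curved rod with the lens towards the ring plate, and slide it round the bend, turning it with the rod, until it is seated against the red stop collar with a light, steady push that you keep up for about half a second. Work gently: do not force the carriage on the rod, do not shift the collar (it is held on the rod by friction only), and leave everything else on the bench alone. Then let go and leave the carriage sitting upright against the collar.

Things in the scene. Friction and masses are not known exactly. Their poses are not given: they have to be found in the camera images.
- guide: Inspection stand, fixed: aluminium disc (radius 88 mm) with a black ring plate (radius 74 mm, knob 36 mm high) and a level steel rod 12 mm thick, axis 85 mm up, held only at its far end in a bracket (98 mm high). The rod sits a little skewed in the bracket: its free end is 5 to 8 mm to one side of the nominal line: feel for it. More than 12 N on it spoils it. Origin: centre of the underside; z up. 
- bend (a point): Centre of the rod's nominal bend, at rod height (z = 85 mm) over the stand's origin, axes as the stand's. The rod runs straight along +y from its free end (-120, -65) mm to (-120, 0), then as an arc of radius 120 mm: turned by angle a it is at (-120 cos a, 120 sin a) and heads towards (sin a, cos a), so a part on it turns clockwise by a. Bracket at a = 88 degrees. Its first 15 mm taper from 3 to 12 mm thick.
- stop_face (a point): Centre, on the rod's axis, of that face of the red stop collar (32 mm across, 10 mm thick, round the rod) which looks towards the free end. Its place on the bend differs each time: a = 52 to 74 degrees. The collar is clamped by friction only and slips along the rod if pushed with more than about 11 N.
- stop (a joint): Angle in rad of the red stop collar along the bend beyond a = 52 degrees; grows away from the free end. Must not be shifted.
- carriage_bore (a point): Centre of the carriage's bore, 22 mm above its underside and its standing height at the start. Axes: bore along y, z up, lens towards +x. The hole of the brass bush is 14.4 mm wide from y = -13 to +7 mm, then flares to a bell mouth 24 mm wide inside, 32 mm outside, at y = +16. The carriage goes onto the rod +y end first with +x towards the ring plate, so its axes match the stand's on the straight part of the rod.
- carriage_fin (a point): Grip point in the middle of the carriage's black ribbed fin, 42 mm straight above the bore's centre (64 mm above the underside). The fin is 10 mm thick (x), 24 mm long (y), and stands free from 14 to 60 mm above the bore's centre: take it from above, closing along the carriage's x.
- carriage_front (a point): Centre of the bush's bell mouth, its leading end, 16 mm from the bore's centre along the carriage's +y; meets the stop face. When seated the two points are about 3 to 4 mm apart, because the bend makes them touch at one edge.
- carriage: Loose lens carriage, about 0.22 kg, weighted low, at first on the bench: aluminium block 30 mm (x) by 24 mm (y) by 36 mm high, fin on top (82 mm high over all), lens barrel 12 mm thick out of its +x side to x = 27 mm, 10 mm above the underside. Origin: centre of the underside.
- weight_1: Bystander, leave alone: grey knob weight, 28 mm wide, 40 mm tall; origin at the centre of its underside.
- hex_block: Bystander, leave alone: aluminium block with hex keys, 82 mm tall; origin at the centre of its underside.
- tape_roll: Bystander, leave alone: roll of brown tape, 92 mm across, 48 mm tall; origin at the centre of its underside.
- dropper_0: Bystander, leave alone: amber dropper bottle with white top, 92 mm tall; origin at the centre of its underside.
- dropper_1: Bystander, leave alone: amber dropper bottle with black top, 92 mm tall; origin at the centre of its underside.
- weight_0: Bystander, leave alone: brass-coloured knob weight, 36 mm wide, 46 mm tall; origin at the centre of its underside.
- tweezers_0: Bystander, leave alone: black tweezers lying flat, 127 mm long; origin at the centre of its underside.
Things that resemble listed ones, but are neither listed nor needed, are in the scene too. What is shaped like the carriage but blue or turquoise is not meant.

How it is judged:
By the outcome, as a careful person would: the job done as asked, in the order asked, and still so for the second after the job is handed in, with the robot touching nothing.
It also fails if it takes over 72 s, if anything falls off the work surface, if the arm or the gripper's body presses on something with over 40 N, if the wrist force passes 120 N, or if a joint passes its speed limit or range.

ROBOT

A 6-joint arm with a two-finger parallel gripper is mounted at the origin on a cart in front of the work surface, level with it; the furniture and walls round the work are solid. World frame = base frame: x ahead of the robot, y to its left, z up, the work surface at z = 0. Lengths are in mm, angles in rad, forces in N, time in s.
With the tool pointing down it reaches from about 300 to 825 mm from the base axis. Payload 5.4 kg.
Tool frame: the origin (TCP) lies on the centre line of the jaws, within the pads' length; the fingertips stand 8 mm ahead of it and the grasp point (between the pads) lies 11 mm behind it; z points along the fingers, y is the line along which they close (so a half turn about z gives the same grasp; the last joint's range is limited). The gripper opens to 92 mm and grips with 3 to 60 N. Pads are 20 mm wide; open, the fingers measure 128 mm over their backs; the gripper's body (75 mm by 189 mm) begins 69 mm behind the grasp point.
Start: joints at [1.099, 0.158, 1.597, -0, 1.386, -0.21], TCP at [148.832, 555.387, 222.601] pointing down, gripper open.
Joint ranges: [-2.91, 2.91], [-0.94, 2.29], [0.18, 2.7], [-1.29, 4.43], [0.17, 2.64], [-3, 3]. Speed limits (rad/s): [2.57, 2.57, 3.14, 3.14, 3.14, 3.14].

INTERFACE

Orientations are given as a unit quaternion [w, x, y, z].
In Python, from station import arm gives the robot as it stands.
- The arm moves only by the tool servo_tool, never from a script. Its argument "commands" is a list of rows, each a list of 5 numbers: the shift along the tool's x, y, z in m, then the turn about the tool's z in rad, then the opening, from 0 (shut) to 1 (fully open). A call has exactly 10 rows; each row shifts and turns the commanded pose from where the row before left it, along the tool's axes as they then stand; what a row does not reach is not made up. A row lasts 1/12 s, in which the tool goes at most 41.7 mm and 7.16 degrees, less where a joint would pass 70% of its speed; a pose out of reach is approached as far as the arm can. A call with a gripper value outside its range is refused whole. The fingers move at their own pace and stop on an object; the grip force is fixed at half the most. Time passes only in rows, so rows that do not move let the fingers close, or fill a call up. It gives the time, the measured TCP pose, the force, the opening and the grip force at its end, in the units of the state.
- arm.get_obs(): the state, without advancing time (a new reading comes with each control period).
- arm.grab_frame(name): name is "scene" or "top" or "wrist"; returns a dict with "color" (384x512x3 uint8, blue, green, red), "mtx" (3x3 intrinsics, pixels), "extrinsics" (4x4, takes a point from world to camera coordinates). Camera axes: x right, y down, z forward; pixel columns grow to the right and rows downward; lengths in mm; the calibration is good to about 2 mm. A picture is of the moment at which its call begins. There is no depth.
- arm.job_done(): hands the job in; it is judged then, once.
The state is a dict: "time": time; "joints": joint angles; "dq": joint speeds; "tau": joint torques, N m; "eef_pos": TCP position; "orientation": TCP orientation; "force": force on the tool from outside, world axes, zero at the start; "torque": the same for the moment, N m; "width": finger opening in mm; "grasp_force": force on a finger pad.
Only numpy, scipy, OpenCV 4.12 (cv2) and the standard library are available. Lean on these libraries where they do the work, as an engineer would, in place of code of your own. Each camera call takes 0.05 s, during which the arm holds its last target. There are 200 camera calls.

## Working session

There is one attempt and no reset: what is moved stays moved. The work goes in short steps, Python scripts to look and compute and a tool call to move; the robot and the scene stay as the last step left them, time stands still between calls to the robot, and variables do not carry over. Pictures are saved under pics/ and viewed, at most 13 in all, crops included, and the job is handed in when it is done.

Besides the shell and the picture viewer there is one more tool, called after ">>>" as name(argument=value, ...) on one line, values as JSON. servo_tool: Moves the arm, as the interface text tells. Its arguments: {"type":"object","properties":{"commands":{"type":"array"}},"required":["commands"]}

```bash
mkdir -p pics; cat > h.py <<'E'
import numpy as np, cv2
from station import arm
def ray(f,u,v):
    K,E=np.array(f["mtx"]),np.array(f["extrinsics"]); R,t=E[:3,:3],E[:3,3]
    return -R.T@t, R.T@np.linalg.inv(K)@[u,v,1.]
def onz(f,u,v,z):
    c,d=ray(f,u,v); return c+d*(z-c[2])/d[2]
def proj(f,p):
    E=np.array(f["extrinsics"]); q=np.array(f["mtx"])@(E[:3,:3]@np.asarray(p,float)+E[:3,3]); return q[:2]/q[2]
E
python3 - <<'E'
from h import *
o=arm.get_obs();print({k:np.round(v,3) for k,v in o.items()})
import pickle
fs={n:arm.grab_frame(n) for n in("scene","top")}
pickle.dump(fs,open("f0.pkl","wb"))
for n,f in fs.items():
    cv2.imwrite(f"pics/{n}0.png",cv2.resize(f["color"],(800,600),interpolation=cv2.INTER_CUBIC)); print(n,np.round(ray(f,256,192),2),np.round(f["mtx"],1).tolist())
E
```

```text
{'time': np.float64(0.0), 'joints': array([ 1.099,  0.159,  1.598,  0.   ,  1.386, -0.21 ]), 'dq': array([-0.   , -0.001,  0.001, -0.001,  0.002,  0.001]), 'tau': array([ 0.0000e+00, -3.8557e+01, -3.2211e+01,  7.0000e-02,  3.8000e-02,
       -0.0000e+00]), 'eef_pos': array([148.561, 554.874, 221.662]), 'orientation': array([-0.   ,  0.131,  0.991, -0.001]), 'force': array([ 0.36 ,  0.056, -0.43 ]), 'torque': array([ 0.013, -0.055,  0.018]), 'grasp_force': np.float64(0.0), 'width': np.float64(91.954)}
scene [[ 2.8934e+02 -4.0200e+02  5.9239e+02]
 [ 3.9000e-01  7.0000e-01 -6.0000e-01]] [[374.6, 0.0, 256.0], [0.0, 374.6, 193.4], [0.0, 0.0, 1.0]]
top [[ 4.71550e+02  2.11910e+02  1.02515e+03]
 [ 1.70000e-01 -4.00000e-02 -9.80000e-01]] [[392.0, 0.0, 251.2], [0.0, 392.0, 193.8], [0.0, 0.0, 1.0]]
```

View pics/scene0.png

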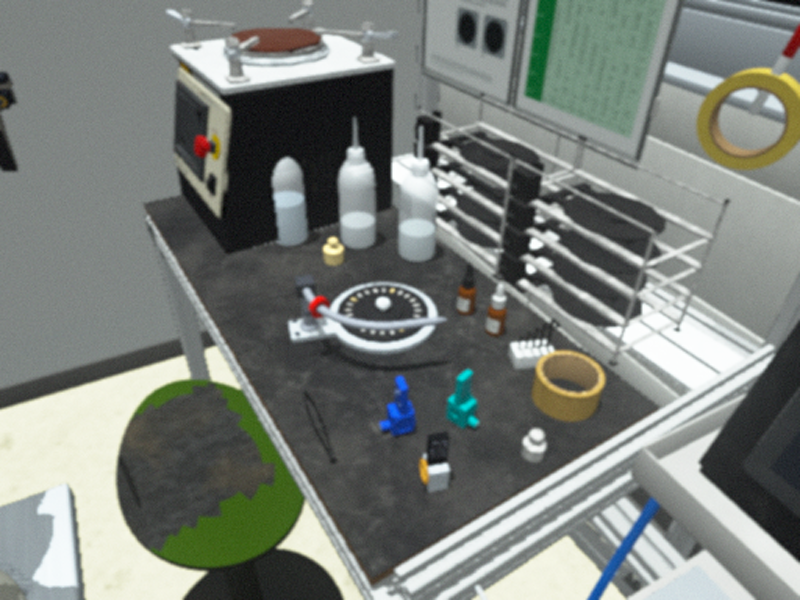

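View pics/top0.png

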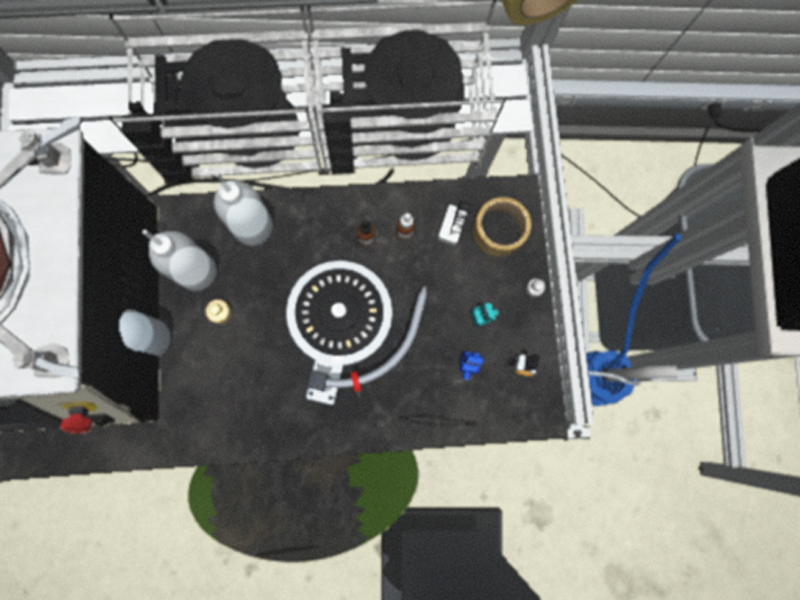

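Top view (800-px scale): candidates for the carriage are silver/black with brass bush (527,363), blue (470,365) and turquoise (485,313). The description gives the silver one with the black fin. In the top view the stand's disc is centred at (340,312), rod's free end at (424,290), collar (356,382), bracket (320,385).

```bash
python3 - <<'E'
from h import *
import pickle
fs=pickle.load(open("f0.pkl","rb")); t=fs["top"]; s=fs["scene"]; k=1/1.5625
print("origin px",proj(t,[0,0,0])*1.5625, proj(t,[148,555,222])*1.5625)
for n,u,v,z in [("disc",340,312,10),("knob",339,310,36),("free",424,290,85),("collar",356,382,85),("bracket",320,385,90),("carr fin",521,364,82),("carr",527,363,40),("blue",470,365,40),("turq",485,313,40),("weight",537,287,40),("tape",503,227,48)]:
    print(n,np.round(onz(t,u*k,v*k,z),1))
# crops
def crop(f,u,v,h): 
    u,v=int(u*k),int(v*k); return cv2.resize(f["color"][v-h:v+h,u-h:u+h],(400,400),interpolation=cv2.INTER_CUBIC)
cv2.imwrite("pics/c1.png",np.vstack([np.hstack([crop(t,527,363,24),crop(s,437,465,30)])]))
# stand crop
cv2.imwrite("pics/c2.png",cv2.resize(t["color"][155:275,170:290],(600,600),interpolation=cv2.INTER_CUBIC))
E
```

```text
origin px [505.45576722 716.30686512] [ 79.07074499 677.76227598]
disc [623.  266.4  10. ]
knob [622.4 266.7  36. ]
free [648.3 132.   85. ]
collar [504.5 235.8  85. ]
bracket [499.4 289.8  90. ]
carr fin [534.4 -18.6  82. ]
carr [539.  -38.6  40. ]
blue [534.8  54.   40. ]
turq [619.8  28.3  40. ]
weight [664.3 -58.9  40. ]
tape [763.5  -2.8  48. ]
```

View pics/c1.png

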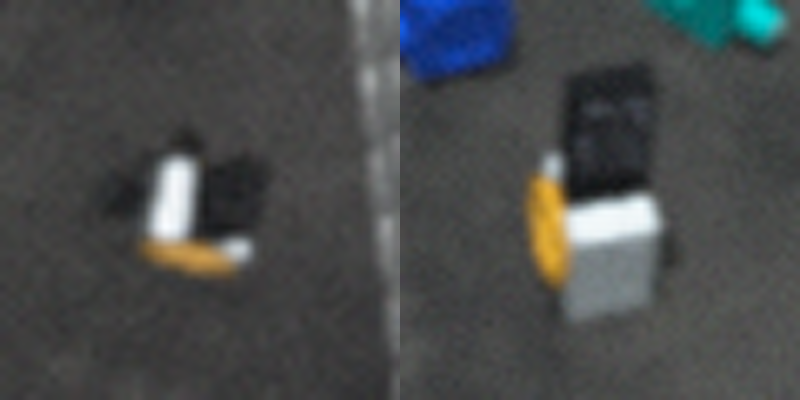

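View pics/c2.png

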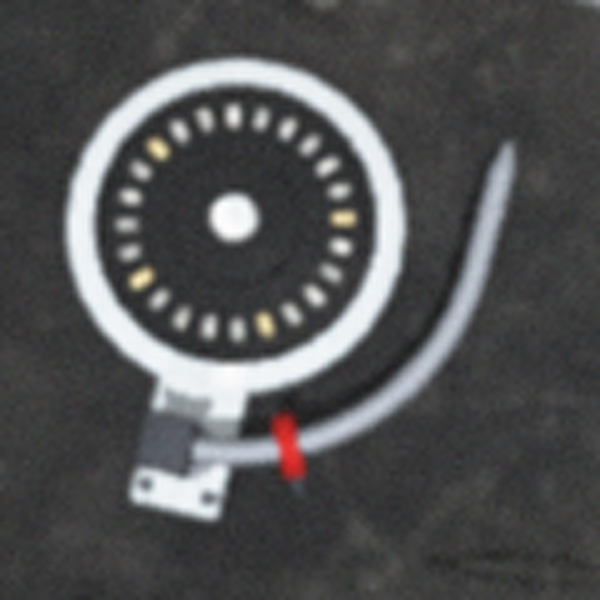

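The first crop shows the real carriage: black fin, silver block, brass bell mouth facing world −x, and a dark lens towards world +y. The stand crop shows the rod's tip at crop (510,145) and the red collar at (288,446). Next I'll compute positions.

```bash
python3 - <<'E'
from h import *
import pickle
fs=pickle.load(open("f0.pkl","rb")); t=fs["top"]; s=fs["scene"]
T=lambda x,y:(313+x*.12,208+y*.12); S=lambda x,y:(249+(x-400)*.15,267+y*.15)
print("fin top", onz(t,*T(232,197),60), onz(s,*S(610,135),60), "fin top edge scene z82",onz(s,*S(610,75),82))
print("brass top", onz(t,*T(188,258),22), onz(s,*S(548,230),22),"lens", onz(t,*T(115,195),10), "blk", onz(t,*T(175,200),36),"blkscene bottom mid",onz(s,*S(610,315),0))
C=lambda x,y:(170+x*.2,155+y*.2)
for n,p,z in [("tip",(510,145),85),("rodA",(490,215),85),("rodB",(455,315),85),("rodC",(395,392),85),("rodD",(330,435),85),("rodE",(215,453),85),("collar",(288,446),85),("knob",(234,217),30),("disc",(236,222),8)]: print(n,np.round(onz(t,*C(*p),z),1))
E
```

```text
fin top [539.35335619 -42.48691038  60.        ] [540.08197094 -44.92268593  60.        ] fin top edge scene z82 [539.87500989 -42.80737557  82.        ]
brass top [523.14818384 -38.28195641  22.        ] [525.89095284 -39.67634644  22.        ] lens [543.1278418  -18.84473473  10.        ] blk [539.95645317 -31.29088994  36.        ] blkscene bottom mid [536.15577684 -58.15248681   0.        ]
tip [652.3 130.4  85. ]
rodA [617.5 140.2  85. ]
rodB [568.5 157.1  85. ]
rodC [531.2 185.7  85. ]
rodD [510.5 216.5  85. ]
rodE [501.5 270.9  85. ]
collar [505.1 236.4  85. ]
knob [623.3 267.5  30. ]
disc [624.  267.6   8. ]
```

>>> servo_tool(commands=[[-0.0266,-0.0238,0,0,1],[-0.0266,-0.0238,0,0,1],[-0.0266,-0.0238,0,0,1],[-0.0266,-0.0238,0,0,1],[-0.0266,-0.0238,0,0,1],[-0.0266,-0.0238,0,0,1],[-0.0266,-0.0238,0,0,1],[-0.0266,-0.0238,0,0,1],[-0.0266,-0.0238,0,0,1],[-0.0266,-0.0238,0,0,1]])

```text
time: 0.93
eef_pos: [344.5, 255.0, 222.3]
orientation: [-0.0, 0.13, 0.991, -0.0]
force: [1.6, -0.1, 0.1]
width: 92.0
grasp_force: 0.0
```

>>> servo_tool(commands=[[-0.0266,-0.0238,0,0,1],[-0.0266,-0.0238,0,0,1],[-0.0266,-0.0238,0,0,1],[-0.0266,-0.0238,0,0,1],[-0.0266,-0.0238,0,0,1],[-0.0266,-0.0238,0,0,1],[-0.0266,-0.0238,0,0,1],[-0.0266,-0.0238,0,0,1],[-0.0266,-0.0238,0,0,1],[-0.0266,-0.0238,0,0,1]])

```text
time: 1.77
eef_pos: [539.9, -43.7, 222.1]
orientation: [-0.0, 0.131, 0.991, 0.0]
force: [0.5, 0.6, 0.4]
width: 91.9
grasp_force: 0.0
```

```bash
cat >> h.py <<'E'
def st():
    o=arm.get_obs(); w,x,y,z=o["orientation"]
    from scipy.spatial.transform import Rotation as Ro
    R=Ro.from_quat([x,y,z,w]).as_matrix(); psi=np.degrees(np.arctan2(R[1,1],R[0,1]))
    p=np.array(o["eef_pos"])
    print("t %.2f"%o["time"],"p",np.round(p,1),"psi %.2f"%psi,"ztool",np.round(R[:,2],3),"F",np.round(o["force"],2),"Ft",np.round(R.T@o["force"],2),"M",np.round(o["torque"],2),"w %.1f g %.1f"%(o["width"],o["grasp_force"]),"J",np.round(o["joints"],2))
    return p,R
E
python3 - <<'E'
from h import *
import pickle
st(); f=arm.grab_frame("wrist"); pickle.dump(f,open("f1.pkl","wb"))
cv2.imwrite("pics/w1.png",cv2.resize(f["color"],(800,600),interpolation=cv2.INTER_CUBIC)); print(ray(f,256,192),proj(f,[540,-43,64])*1.5625)
E
```

```text
t 1.77 p [539.9 -43.7 222.1] psi 74.98 ztool [-0.001  0.    -1.   ] F [0.54 0.57 0.39] Ft [-0.37  0.69 -0.39] M [ 0.01 -0.04  0.02] w 91.9 g 0.0 J [-0.3   0.07  1.69  0.    1.38 -1.61]
(array([468.26414092, -23.45539394, 384.30047969]), array([ 0.24988551, -0.06496918, -0.96609792])) [398.73887855 285.48035754]
```

View pics/w1.png

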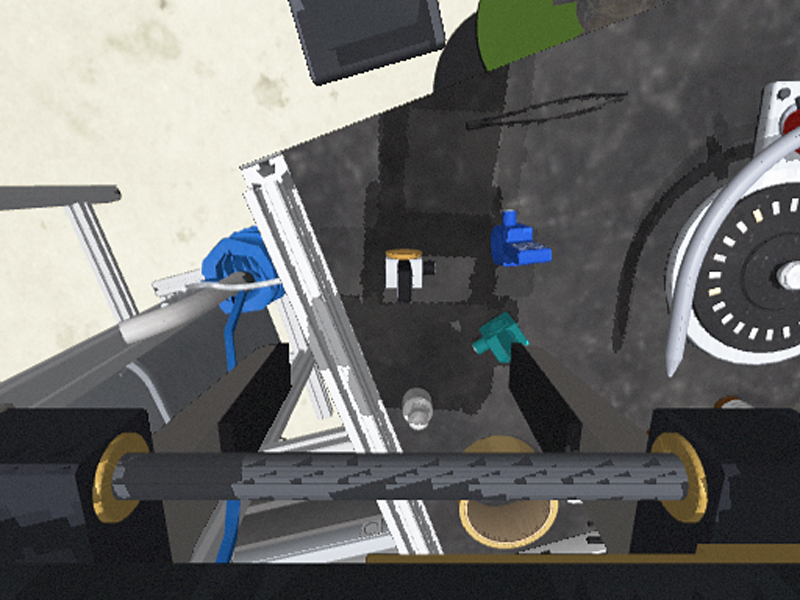

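The wrist view shows the carriage nearly aligned with the jaws: brass rim (404,254), fin (404,262–303), lens (428,268). The rod tip is at (670,373).

```bash
python3 - <<'E'
from h import *
import pickle
f=pickle.load(open("f1.pkl","rb")); k=1/1.5625; im=f["color"]
g=lambda u,v,z:np.round(onz(f,u*k,v*k,z),1)
print("fin top back",g(404.5,302,82),"fin top front",g(404.5,264,82),"lens",g(434,268,10),g(424,268,10),"brass mid",g(404,253,22),"block TL",g(386,262,36),"TR",g(423,262,36),"BL",g(386,289,36),"BR",g(423,289,36))
print("tip",g(670,373,85))
cv2.imwrite("pics/c3.png",np.hstack([cv2.resize(im[150:205,230:290],(436,400),interpolation=cv2.INTER_CUBIC)]))
import scipy
hsv=cv2.cvtColor(im,cv2.COLOR_BGR2HSV)
m=cv2.inRange(hsv,(10,120,100),(35,255,255))[150:180,235:290]; ys,xs=np.nonzero(m); print("brass px",xs.min()+235,xs.max()+235,ys.min()+150,ys.max()+150)
# rod: bright/grey rows
for r in range(100,242,12): print(r, ''.join('%4d'%x for x in im[r,415:512:3].mean(1)))
E
```

```text
fin top back [548.7 -41.1  82. ] fin top front [522.2 -34.   82. ] lens [545.  -12.8  10. ] [542.8 -21.2  10. ] brass mid [523.8 -34.2  22. ] block TL [525.  -49.6  36. ] TR [532.6 -20.9  36. ] BL [546.4 -55.5  36. ] BR [554.2 -26.4  36. ]
tip [651.3 134.7  85. ]
brass px 247 269 160 165
100   71  71  73  84  73  71  67  66  65  51  60  55  62  41  42  42  40  37  31  40  42  44  35 115 171 195 218 219 202 147 154 159 159
112   69  69  73  74  79  71  60  57  39  42  47  44  37  71  41  43  47  71  68 134 176 208 225 208 205 252 252 252 253 251 246 247 252
124   88  82  61  62  36  38  42  39  70  72  68  64  71  54 126  85 156 193 231 214 197 192  29  59  66  63  63  59  63  58  58  63  62
136   36  30  40  42  66  66  69  74  69  53 119 187 109 148 191 239 212 122  73  60  62  70  49 248  70  60  63 255  67  61  58  52  62
148   37  67  66  63  65  67  69 110 130 248  89 167 204 226 208  66  71  66  67  64 241  58  65  63  62  65  64  61  67  56  55  59  58
160   69  67  64  65  72 106 105 244  79 157 197 226 208  63  63  73  65  66  64  61  67  64  45  57  60  64  61  59  63  62  64  64  60
172   64  65  69  66 102 132 250 114 178 227 213  69  64  57  58  62  64  62  63  62  49  65  58  63  60  61  63  25  99 223 197 255 252
184   76  74  80  78 109 217 109 179 220 211  58  65  63  50 125 245  60  64  64  58  48  56  59  62  63  61  61  57  54 112 167 218 214
196   80  83  85  81  34  77 159 204 215 167  56  55  60  63 234 237 131  63  61  60  59  57  61  51  44  63  59  64  66  57  59  60  63
208   85  77  84  83  77 141 191 219 199 242 242 153  57  53  58  57  71  59  64 230 239  57  61  56  60  55  56  60  59  42  59  52  64
220   77  82  79  73 112 178 214 210  80  71 125 241 242 245 242 244 125  56  59  61  61  66  65  62  66  59  63  62  63  64  61  59 153
232   80  78  85  78 138 196 207  88  84  78  77  80  74  75  75  77  77  71 122 161 189 226 228 249 193 161 115  99  73  83  72  73  69
```

View pics/c3.png

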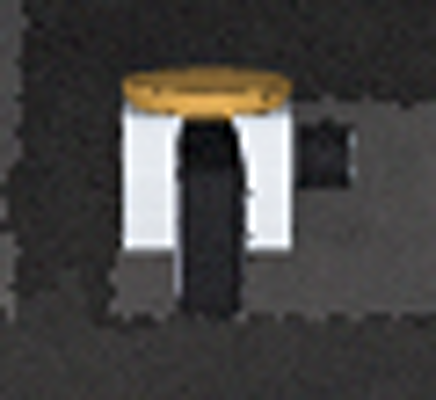

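>>> servo_tool(commands=[[0.0023,0.005,0,0,0.4],[0,0,0.012,0,0.4],[0,0,0.015,0,0.4],[0,0,0.015,0,0.4],[0,0,0.015,0,0.4],[0,0,0.015,0,0.4],[0,0,0.015,0,0.4],[0,0,0.012,0,0.4],[0,0,0.006,0,0.4],[0,0,0,0,0.4]])

```text
time: 2.65
eef_pos: [536.9, -35.5, 115.6]
orientation: [-0.002, 0.13, 0.992, 0.0]
force: [-0.0, 0.4, -0.5]
width: 36.6
grasp_force: 0.0
```

```bash
python3 - <<'E'
from h import *
import pickle
st(); f=arm.grab_frame("wrist"); 
cv2.imwrite("pics/w2.png",cv2.resize(f["color"][100:384,100:412],(659,600),interpolation=cv2.INTER_CUBIC))
E
```

```text
t 2.65 p [536.9 -35.5 115.6] psi 75.06 ztool [-0.003  0.001 -1.   ] F [-0.05  0.38 -0.45] Ft [0.14 0.35 0.45] M [ 0.04 -0.   -0.  ] w 36.6 g 0.0 J [-0.29  0.18  1.8   0.    1.17 -1.6 ]
```

View pics/w2.png

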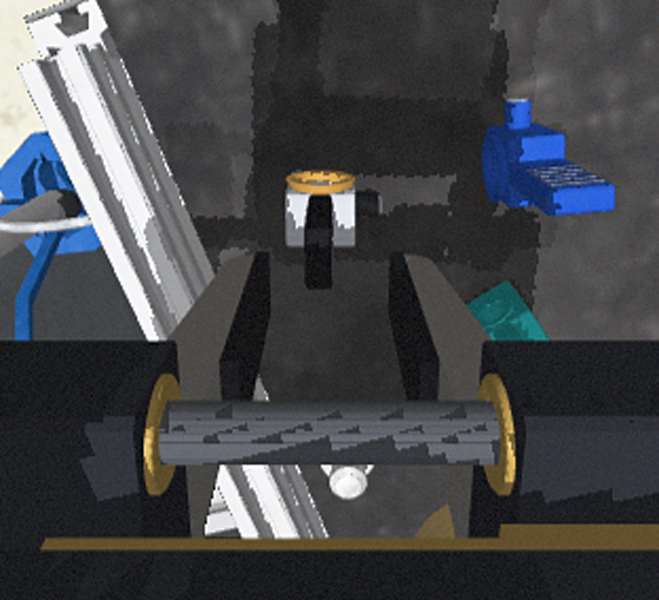

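The fin is between the jaws in view, at crop (318,~260), and the block's back corners are at (286,246) and (356,246). I'll compute the residual offset.

```bash
python3 - <<'E'
from h import *
f=arm.grab_frame("wrist"); p,R=st()
for n,u,v,z in [("fin back top",318,288,82),("blk BL",286,246,36),("blk BR",356,246,36),("blk FR",356,196,36),("brass",320,181,22)]:
    q=onz(f,100+u/2.112,100+v/2.112,z); print(n,np.round(q,1),"tool",np.round(R.T@(q-p),1))
E
```

```text
t 2.75 p [538.6 -36.3 117.9] psi 75.03 ztool [ 0. -0. -1.] F [ 0.2  -0.08  0.26] Ft [-0.22 -0.02 -0.26] M [-0.04 -0.01 -0.03] w 36.9 g 0.0 J [-0.29  0.17  1.8   0.    1.17 -1.6 ]
fin back top [549.8 -41.9  82. ] tool [-12.2  -2.5  35.9]
blk BL [546.6 -56.3  36. ] tool [-12.9 -17.2  81.9]
blk BR [554.5 -26.9  36. ] tool [-12.9  13.2  81.9]
blk FR [532.7 -21.4  36. ] tool [ 9.6 12.9 81.9]
brass [525.7 -35.5  22. ] tool [12.8 -2.6 95.9]
```

>>> servo_tool(commands=[[0,-0.002,0.005,0,0.4],[0,0,0.012,0,0.4],[0,0,0.012,0,0.4],[0,0,0.012,0,0.4],[0,0,0.01,0,0.4],[0,0,0.008,0,0.4],[0,0,0.004,0,0.4],[0,0,0.002,0,0.4],[0,0,0,0,0.4],[0,0,0,0,0.4]])

```text
time: 3.58
eef_pos: [538.4, -38.7, 53.0]
orientation: [0.0, 0.131, 0.991, -0.0]
force: [0.0, 0.4, 0.1]
width: 36.9
grasp_force: 0.0
```

>>> servo_tool(commands=[[0,0,0,0,0.3],[0,0,0,0,0.25],[0,0,0,0,0.2],[0,0,0,0,0.15],[0,0,0,0,0.1],[0,0,0,0,0.05],[0,0,0,0,0],[0,0,0,0,0],[0,0,0,0,0],[0,0,0,0,0]])

```text
time: 4.42
eef_pos: [538.2, -38.7, 52.8]
orientation: [0.0, 0.13, 0.991, -0.0]
force: [-0.1, -1.1, 2.5]
width: 10.1
grasp_force: 30.0
```

```bash
python3 - <<'E'
from h import *
st()
E
```

```text
t 4.42 p [538.2 -38.7  52.8] psi 75.00 ztool [ 0. -0. -1.] F [-0.05 -1.09  2.5 ] Ft [-0.23 -1.06 -2.5 ] M [-0.11  0.09 -0.02] w 10.1 g 30.0 J [-0.3   0.27  1.83 -0.    1.04 -1.6 ]
```

>>> servo_tool(commands=[[0,0,-0.006,0,0],[0,0,-0.01,0,0],[0,0,-0.014,0,0],[0,0,-0.014,0,0],[0,0,-0.014,0,0],[0,0,-0.014,0,0],[0,0,-0.014,0,0],[0,0,-0.01,0,0],[0,0,-0.006,0,0],[0,0,0,0,0]])

```text
time: 5.25
eef_pos: [538.9, -38.8, 156.3]
orientation: [0.001, 0.13, 0.991, -0.0]
force: [-0.7, -0.4, -2.4]
width: 9.7
grasp_force: 30.0
```

>>> servo_tool(commands=[[-0.007,0.014,0,0,0],[-0.01,0.02,0,0,0],[-0.012,0.024,0,0.01,0],[-0.012,0.024,0,0.01,0],[-0.012,0.024,0,0.01,0],[-0.012,0.024,0,0.01,0],[-0.012,0.024,0,0,0],[-0.01,0.02,0,0,0],[-0.006,0.013,0,0,0],[0,0,0,0,0]])

```text
time: 6.08
eef_pos: [679.8, 117.4, 152.9]
orientation: [-0.001, 0.149, 0.989, 0.0]
force: [0.6, 0.1, -1.7]
width: 9.8
grasp_force: 30.0
```

```bash
python3 - <<'E'
from h import *
import pickle
st(); f={n:arm.grab_frame(n) for n in("wrist","top","scene")};pickle.dump(f,open("f3.pkl","wb")) 
st(); cv2.imwrite("pics/w3.png",cv2.resize(f["wrist"]["color"],(800,600),interpolation=cv2.INTER_CUBIC))
E
```

```text
t 6.08 p [679.8 117.4 152.9] psi 72.84 ztool [-0.001  0.001 -1.   ] F [ 0.62  0.13 -1.72] Ft [-0.55  0.31  1.72] M [-0.03  0.03  0.03] w 9.8 g 30.0 J [-0.    0.5   1.3   0.    1.33 -1.28]
t 6.23 p [678.4 114.7 153.5] psi 72.71 ztool [-0.002 -0.    -1.   ] F [-0.35  0.03 -1.56] Ft [ 0.34 -0.07  1.56] M [-0.03 -0.04  0.  ] w 9.8 g 30.0 J [-0.01  0.5   1.31 -0.    1.33 -1.28]
```

View pics/w3.png

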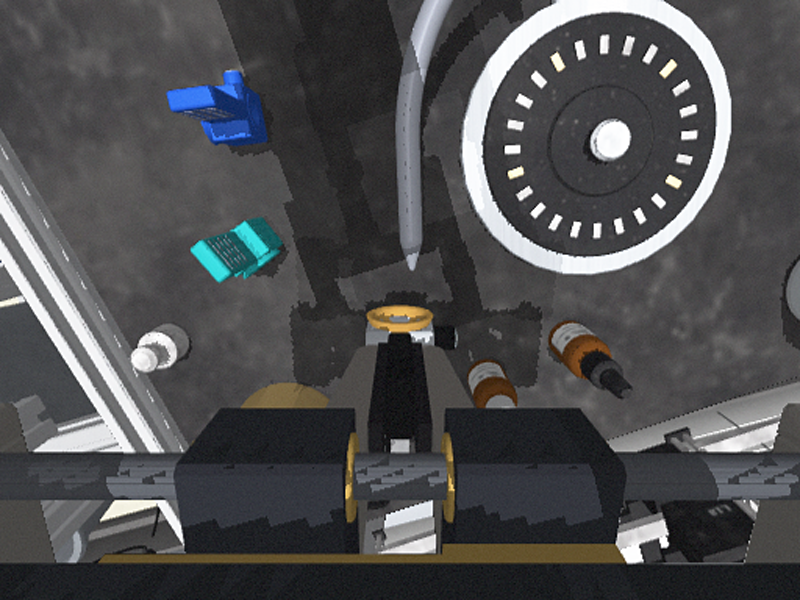

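The view shows the rod tip at (412,268), the rod running up through about (410,180), and the bell mouth at (400,318), so the carriage is roughly in line. I'll measure the rod in tool axes.

```bash
cat > rod.py <<'E'
from h import *
def rod(f,p,R,rows,c0,z=85):
    im=cv2.cvtColor(f["color"],cv2.COLOR_BGR2GRAY).astype(float); hsv=cv2.cvtColor(f["color"],cv2.COLOR_BGR2HSV)
    out=[]
    for r in rows:
        m=(im[r]>95)
        u=int(c0)
        if not m[u]: 
            w=[x for x in range(u-8,u+9) if m[x]]
            if not w: continue
            u=w[len(w)//2]
        a=b=u
        while m[a-1]: a-=1
        while m[b+1]: b+=1
        c0=(a+b)/2; q=onz(f,c0,r,z); out.append([r,a,b,*(R.T@(q-p))[:2],*q[:2]])
    return np.array(out)
E
python3 - <<'E'
from rod import *
import pickle
f=pickle.load(open("f3.pkl","rb"))["wrist"]; p,R=st()
o=rod(f,p,R,range(168,6,-8),263); print(np.round(o,1))
k=1/1.5625
for n,u,v,z in [("tip",412,268,85),("bell ctr",400,318,p[2]-31),("bell L",366,318,p[2]-31),("bell R",433,318,p[2]-31),("knob",611,139,36)]:
    q=onz(f,u*k,v*k,z); print(n,np.round(q,1),np.round(R.T@(q-p),1))
E
```

```text
t 6.23 p [678.4 114.7 153.5] psi 72.71 ztool [-0.002 -0.    -1.   ] F [-0.35  0.03 -1.56] Ft [ 0.34 -0.07  1.56] M [-0.03 -0.04  0.  ] w 9.8 g 30.0 J [-0.01  0.5   1.31 -0.    1.33 -1.28]
[[168.  261.  265.   33.   10.3 649.9 134.3]
 [160.  260.  262.   39.6   8.6 643.  134.6]
 [152.  256.  269.   46.2   9.8 637.1 137.7]
 [144.  256.  269.   52.7   9.7 630.9 139.5]
 [136.  255.  269.   59.    9.2 624.7 141. ]
 [128.  255.  268.   65.3   8.8 618.5 142.4]
 [120.  255.  268.   71.5   8.7 612.6 144.2]
 [112.  254.  268.   77.6   8.3 606.7 145.6]
 [104.  254.  268.   83.6   8.3 600.9 147.4]
 [ 96.  254.  268.   89.5   8.2 595.2 149.1]
 [ 88.  254.  267.   95.4   7.8 589.5 150.4]
 [ 80.  253.  267.  101.1   7.4 583.9 151.7]
 [ 72.  254.  268.  106.8   8.1 578.7 154.1]
 [ 64.  254.  269.  112.4   8.4 573.4 156.1]
 [ 56.  255.  270.  118.    9.1 568.4 158.4]
 [ 48.  258.  272.  123.4  10.9 563.7 161.7]
 [ 40.  259.  273.  128.8  11.6 558.7 164. ]
 [ 32.  262.  275.  134.1  13.4 554.2 167.3]
 [ 24.  263.  278.  139.4  14.8 549.6 170.2]
 [ 16.  265.  281.  144.6  16.5 545.2 173.3]
 [  8.  268.  285.  149.7  18.9 541.  177.2]]
tip [652.9 133.9  85. ] [30.  10.9 68.5]
bell ctr [666.4 123.  122.5] [13.9  4.4 31. ]
bell L [661.8 108.1 122.5] [ 13.8 -11.2  31. ]
bell R [670.9 137.5 122.5] [13.9 19.6 31. ]
knob [622.2 269.1  36. ] [ 99.4 130.9 117.5]
```

>>> servo_tool(commands=[[0,0,0,-0.02,0],[0,0.002,0,-0.025,0],[0,0.004,0.004,0,0],[0,0.004,0.006,0,0],[0,0,0.008,0,0],[0,0,0.008,0,0],[0,0,0.007,0,0],[0,0,0.0045,0,0],[0,0,0,0,0],[0,0,0,0,0]])

```text
time: 7.07
eef_pos: [681.7, 124.7, 116.5]
orientation: [-0.0, 0.128, 0.992, -0.0]
force: [-0.8, -0.8, -1.1]
width: 9.9
grasp_force: 30.0
```

```bash
python3 - <<'E'
from rod import *
import pickle
p,R=st(); f={n:arm.grab_frame(n) for n in("wrist","scene")};pickle.dump(f,open("f4.pkl","wb")); st()
w=f["wrist"]
o=rod(w,p,R,range(168,60,-12),263); print(np.round(o,1))
cv2.imwrite("pics/w4.png",np.hstack([cv2.resize(w["color"][80:240,180:340],(400,400),interpolation=cv2.INTER_CUBIC),cv2.resize(f["scene"]["color"][160:240,220:300],(400,400),interpolation=cv2.INTER_CUBIC)]))
E
```

```text
t 7.07 p [681.7 124.7 116.5] psi 75.28 ztool [-0.001 -0.    -1.   ] F [-0.81 -0.79 -1.14] Ft [ 0.58 -0.96  1.14] M [ 0.02 -0.06  0.05] w 9.9 g 30.0 J [ 0.01  0.55  1.32 -0.    1.28 -1.31]
t 7.17 p [682.3 124.8 117.6] psi 75.28 ztool [ 0.001 -0.    -1.   ] F [-0.54  0.81 -0.79] Ft [0.73 0.65 0.79] M [ 0.01  0.02 -0.01] w 9.8 g 30.0 J [ 0.01  0.55  1.32 -0.    1.28 -1.31]
[[168.  255.  259.   39.9   2.1 643.5 136.9]
 [156.  248.  264.   48.3   1.4 635.3 138.4]
 [144.  248.  264.   56.5   1.4 627.3 140.4]
 [132.  248.  264.   64.5   1.4 619.6 142.5]
 [120.  248.  264.   72.4   1.4 612.  144.5]
 [108.  248.  264.   80.    1.4 604.6 146.4]
 [ 96.  248.  264.   87.6   1.4 597.3 148.3]
 [ 84.  248.  264.   94.9   1.4 590.2 150.2]
 [ 72.  248.  265.  102.1   1.7 583.3 152.3]]
```

View pics/w4.png

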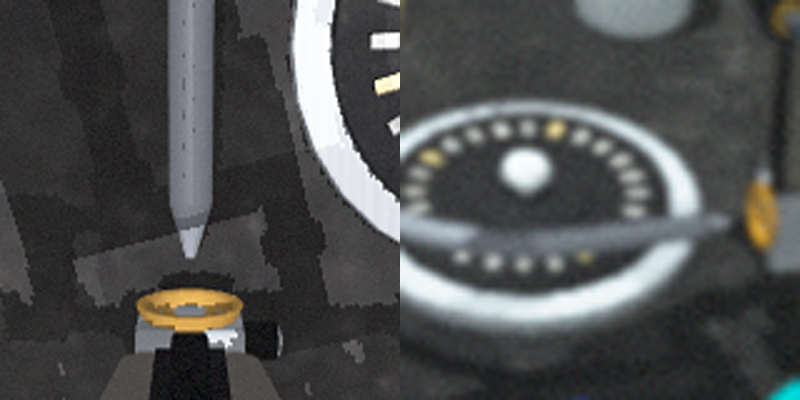

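Rod and bell mouth are centred at the same column (about 256), the rod is parallel to tool x, and the scene view agrees on height. I'm advancing slowly.

>>> servo_tool(commands=[[0.002,0,0.0006,0,0],[0.002,0,0.0006,0,0],[0.002,0,0,0,0],[0.002,0,0,0,0],[0.002,0,0,0,0],[0.002,0,0,0,0],[0.002,0,0,0,0],[0.002,0,0,0,0],[0.002,0,0,0,0],[0,0,0,0,0]])

```text
time: 8.0
eef_pos: [664.2, 129.6, 115.9]
orientation: [-0.0, 0.128, 0.992, -0.0]
force: [-0.3, 0.2, -1.4]
width: 10.2
grasp_force: 30.0
```

```bash
cat > chk.py <<'E'
from rod import *
# rod model in TCP coordinates: nominal straight line + arc
def model(p,psi0,L0,xd):  pass
p,R=st(); w=arm.grab_frame("wrist"); p,R=st()
o=rod(w,p,R,range(150,20,-16),256); print(np.round(o[:,[0,3,4,5,6]],1))
E
python3 chk.py
```

```text
t 8.00 p [664.2 129.6 115.9] psi 75.30 ztool [-0.  0. -1.] F [-0.31  0.21 -1.39] Ft [0.35 0.12 1.39] M [-0.01  0.04 -0.06] w 10.2 g 30.0 J [ 0.01  0.51  1.38  0.    1.26 -1.3 ]
t 8.05 p [664.4 129.5 115.9] psi 75.29 ztool [-0.  0. -1.] F [ 0.31 -0.2  -1.51] Ft [-0.35 -0.12  1.51] M [-0.   -0.01  0.02] w 9.5 g 30.0 J [ 0.01  0.51  1.38  0.    1.26 -1.3 ]
[[150.   52.8   1.  613.6 143.9]
 [134.   63.5   1.4 603.3 147. ]
 [118.   73.9   1.  593.1 149.3]
 [102.   84.    1.4 583.4 152.2]
 [ 86.   93.9   2.3 574.2 155.6]
 [ 70.  103.4   4.2 565.4 159.9]
 [ 54.  112.7   7.  557.1 164.9]
 [ 38.  121.8   9.7 549.  169.8]
 [ 22.  130.6  10.8 540.8 173.1]]
```

>>> servo_tool(commands=[[0.002,0,0,0,0],[0.002,0,0,0,0],[0.002,0,0,0,0],[0.002,0,0,0,0],[0.002,0,0,0,0],[0.002,0,0,0,0],[0.002,0,0,0,0],[0.002,0,0,0,0],[0,0,0,0,0],[0,0,0,0,0]])

```text
time: 8.88
eef_pos: [649.0, 133.5, 115.9]
orientation: [0.0, 0.128, 0.992, 0.0]
force: [-0.3, -0.2, -1.6]
width: 10.1
grasp_force: 30.0
```

```bash
python3 chk.py
```

```text
t 8.88 p [649.  133.5 115.9] psi 75.29 ztool [ 0. -0. -1.] F [-0.27 -0.2  -1.55] Ft [ 0.21 -0.26  1.55] M [0.01 0.01 0.07] w 10.1 g 30.0 J [ 0.02  0.47  1.43 -0.    1.24 -1.29]
t 8.93 p [649.1 133.5 115.9] psi 75.29 ztool [ 0. -0. -1.] F [ 0.2  -0.38 -1.93] Ft [-0.29 -0.31  1.93] M [ 0.   -0.05 -0.03] w 9.9 g 30.0 J [ 0.02  0.47  1.43 -0.    1.24 -1.29]
[[150.   52.6   1.4 598.5 148.2]
 [134.   63.4   1.4 588.2 150.9]
 [118.   73.8   2.1 578.2 154.2]
 [102.   83.9   3.7 568.9 158.3]
 [ 86.   93.8   5.9 559.9 163. ]
 [ 70.  103.3   9.3 551.5 168.7]
 [ 54.  112.6  13.3 543.5 174.9]
 [ 38.  121.7  18.7 536.1 182.5]
 [ 22.  130.5  24.  528.9 189.8]]
```

>>> servo_tool(commands=[[0.003,0,0,0,0],[0.003,0,0,0,0],[0.003,0,0,0,0],[0.003,0,0,0,0],[0.003,0,0,0,0],[0.003,0,0,0,0],[0.003,0,0,0,0],[0.003,0,0,0,0],[0.003,0,0,0,0],[0,0,0,0,0]])

```text
time: 9.77
eef_pos: [622.3, 140.6, 115.8]
orientation: [-0.0, 0.128, 0.992, -0.0]
force: [0.6, 0.4, -2.0]
width: 10.0
grasp_force: 30.0
```

```bash
python3 chk.py
```

```text
t 9.77 p [622.3 140.6 115.8] psi 75.30 ztool [-0.001  0.    -1.   ] F [ 0.61  0.43 -2.04] Ft [-0.48  0.57  2.04] M [ 0.    0.01 -0.06] w 10.0 g 30.0 J [ 0.03  0.41  1.5   0.    1.22 -1.28]
t 9.82 p [622.7 140.4 115.9] psi 75.29 ztool [-0.  0. -1.] F [-0.54  0.74 -1.72] Ft [0.71 0.58 1.72] M [-0.06 -0.01 -0.04] w 10.0 g 30.0 J [ 0.03  0.41  1.5   0.    1.22 -1.28]
[[150.   52.9   2.8 572.2 156.6]
 [134.   63.6   5.1 562.4 161.5]
 [118.   74.1   8.4 553.2 167.3]
 [102.   84.2  12.9 544.5 174.2]
 [ 86.   94.   18.2 536.4 181.9]
 [ 70.  103.6  24.3 528.7 190.2]
 [ 54.  112.9  31.8 521.6 199.9]
 [ 38.  122.   41.  515.1 211.1]
 [ 22.  130.8  52.4 509.5 224.3]]
```

>>> servo_tool(commands=[[0.003,0,0,0,0],[0.003,0,0,0,0],[0.003,0,0,0,0],[0.003,0,0,0,0],[0.003,0,0,0,0],[0.003,0,0,0,0],[0.003,0,0,0,0],[0.003,0,0,0,0],[0.003,0,0,0,0],[0.003,0,0,0,0]])

```text
time: 10.65
eef_pos: [593.6, 148.0, 115.9]
orientation: [0.0, 0.128, 0.992, -0.0]
force: [-0.3, -0.6, -2.6]
width: 9.7
grasp_force: 30.0
```

```bash
cat >> chk.py <<'E'
x,y=o[:,3],o[:,4]-1.4; y0=np.clip(y,0,None)
print("arc start x0:",np.round((x-np.sqrt(np.maximum(0,120**2-(120-y0)**2)))[y>3],1))
print("local dev (on-arc):",np.round((y-(120-np.sqrt(np.maximum(0,120**2-x**2))))[x<100],1))
E
python3 chk.py
```

```text
t 10.65 p [593.6 148.  115.9] psi 75.29 ztool [ 0. -0. -1.] F [-0.35 -0.56 -2.63] Ft [ 0.19 -0.63  2.63] M [-0.03  0.   -0.02] w 9.7 g 30.0 J [ 0.05  0.35  1.59 -0.    1.2  -1.27]
t 10.70 p [593.1 148.2 115.8] psi 75.30 ztool [-0.001  0.    -1.   ] F [ 0.66  0.52 -3.2 ] Ft [-0.51  0.67  3.2 ] M [ 0.02 -0.06  0.03] w 9.8 g 30.0 J [ 0.05  0.35  1.59  0.    1.21 -1.27]
[[150.   52.   11.9 545.9 173. ]
 [134.   62.7  17.5 536.9 181.1]
 [118.   73.1  24.6 528.6 190.6]
 [102.   83.3  33.1 521.  201.3]
 [ 86.   93.1  43.  514.  213.4]
 [ 70.  102.7  55.1 507.8 227.6]
 [ 22.  129.9  56.6 481.9 235.9]]
arc start x0: [ 2.8  2.7  2.3  2.   2.3  2.7 28.9]
local dev (on-arc): [-1.3 -1.6 -1.7 -1.9 -2.7]
```

>>> servo_tool(commands=[[0.0034,0,0,0,0],[0.00314,4e-05,0,0.02618,0],[0.00314,4e-05,0,0.02618,0],[0.00314,4e-05,0,0.02618,0],[0.00314,4e-05,0,0.02618,0],[0.00314,4e-05,0,0.02618,0],[0.00314,4e-05,0,0.02618,0],[0.00314,4e-05,0,0.02618,0],[0,0,0,0,0],[0,0,0,0,0]])

```text
time: 11.53
eef_pos: [569.9, 156.3, 115.9]
orientation: [0.0, 0.218, 0.976, -0.0]
force: [-0.2, -0.2, -1.7]
width: 10.2
grasp_force: 30.0
```

```bash
python3 chk.py
```

```text
t 11.53 p [569.9 156.3 115.9] psi 64.84 ztool [ 0. -0. -1.] F [-0.21 -0.22 -1.74] Ft [ 0.1  -0.29  1.74] M [-0.07  0.   -0.02] w 10.2 g 30.0 J [ 0.06  0.3   1.65 -0.    1.19 -1.07]
t 11.58 p [570.1 156.3 116. ] psi 64.83 ztool [ 0. -0. -1.] F [ 0.99  0.89 -1.89] Ft [-0.52  1.23  1.89] M [-0.04 -0.02  0.01] w 9.8 g 30.0 J [ 0.06  0.3   1.65 -0.    1.19 -1.07]
[[ 7.000e+01  1.036e+02 -4.000e-01  4.762e+02  1.999e+02]]
arc start x0: []
local dev (on-arc): []
```

```bash
sed -i 's/,256)/,int(__import__("sys").argv[1]))/; s/range(150,20,-16)/range(152,60,-10)/' chk.py; python3 chk.py 274
```

```text
t 11.58 p [570.1 156.3 116. ] psi 64.83 ztool [ 0. -0. -1.] F [ 0.99  0.89 -1.89] Ft [-0.52  1.23  1.89] M [-0.04 -0.02  0.01] w 9.8 g 30.0 J [ 0.06  0.3   1.65 -0.    1.19 -1.07]
t 11.63 p [570.2 156.2 116. ] psi 64.82 ztool [ 0. -0. -1.] F [ 0.28  0.1  -1.5 ] Ft [-0.21  0.21  1.5 ] M [ 0.   -0.05 -0.01] w 10.1 g 30.0 J [ 0.06  0.3   1.65 -0.    1.19 -1.07]
[[152.   51.4  11.8 528.7 188.8]
 [142.   58.2  16.4 524.5 195.9]
 [132.   64.9  20.3 520.2 202.2]
 [122.   71.4  25.2 516.3 209.4]
 [112.   77.8  29.9 512.5 216.4]
 [102.   84.1  35.9 509.3 224.4]
 [ 92.   90.3  39.4 505.3 230.3]
 [ 62.  108.2  36.5 487.8 235.3]]
arc start x0: [ 2.6  0.   0.2 -0.3  0.2 -0.1  2.6 23.4]
local dev (on-arc): [-1.2 -0.  -0.1  0.2 -0.1  0.1 -2.9]
```

>>> servo_tool(commands=[[0.00314,4e-05,0,0.02618,0],[0.00314,4e-05,0,0.02618,0],[0.00314,4e-05,0,0.02618,0],[0.00314,4e-05,0,0.02618,0],[0.00314,4e-05,0,0.02618,0],[0.00314,4e-05,0,0.02618,0],[0.00314,4e-05,0,0.02618,0],[0.00314,4e-05,0,0.02618,0],[0,0,0,0,0],[0,0,0,0,0]])

```text
time: 12.47
eef_pos: [548.7, 169.3, 116.0]
orientation: [0.0, 0.319, 0.948, 0.0]
force: [1.2, -0.4, -2.2]
width: 9.9
grasp_force: 30.0
```

```bash
python3 chk.py 274; python3 - <<'E'
from h import *
import pickle
t=arm.grab_frame("top"); w=arm.grab_frame("wrist"); pickle.dump((t,w),open("f5.pkl","wb"))
for n,f in(("top",t),("wrist",w)):
    h=cv2.cvtColor(f["color"],cv2.COLOR_BGR2HSV); m=cv2.inRange(h,(0,140,60),(8,255,255))|cv2.inRange(h,(172,140,60),(180,255,255))
    nn,l,s,c=cv2.connectedComponentsWithStats(m)
    for i in range(1,nn):
        if s[i,4]>8: print(n,s[i],np.round(c[i],1),np.round(onz(f,*c[i],85),1))
E
```

```text
t 12.47 p [548.7 169.3 116. ] psi 52.85 ztool [ 0. -0. -1.] F [ 1.25 -0.39 -2.21] Ft [-1.23  0.44  2.21] M [-0.09 -0.01 -0.04] w 9.9 g 30.0 J [ 0.09  0.26  1.7  -0.    1.18 -0.83]
t 12.52 p [548.8 169.2 116. ] psi 52.84 ztool [ 0. -0. -1.] F [ 0.44 -0.45 -1.85] Ft [-0.62 -0.09  1.85] M [-0.02 -0.01  0.01] w 10.2 g 30.0 J [ 0.09  0.26  1.7  -0.    1.18 -0.83]
[[152.   51.6  11.9 514.8 209.8]
 [142.   58.4  11.8 509.4 213.8]
 [132.   65.   20.4 509.3 224.7]
 [122.   71.6  22.9 505.6 230.6]
 [112.   78.   29.9 504.8 240.1]
 [102.   84.3  66.7 521.9 273.2]
 [ 92.   90.5  53.4 509.  266.4]
 [ 82.   96.5  46.9 500.2 264.8]
 [ 72.  102.5  39.4 490.9 262.5]
 [ 62.  108.4  45.7 490.1 271.1]]
arc start x0: [  2.6   9.6   0.2   3.    0.3 -22.5  -8.4   2.5  14.8  15.2]
local dev (on-arc): [-1.2 -4.8 -0.2 -2.2 -0.2 30.7 10.9 -3.2]
top [224 238   7  13  56] [227.2 243.9] [505.7 237.4  85. ]
top [ 39 265  19  12 177] [ 48.2 270.8] [440.4 650.1  85. ]
wrist [277  93  44  41 840] [299.  112.6] [504.8 239.3  85. ]
```

>>> servo_tool(commands=[[0.00314,4e-05,0,0.02618,0],[0.00314,4e-05,0,0.02618,0],[0.00314,4e-05,0,0.02618,0],[0.00314,4e-05,0,0.02618,0],[0.00314,4e-05,0,0.02618,0],[0.00314,4e-05,0,0.02618,0],[0.00314,4e-05,0,0.02618,0],[0.00314,4e-05,0,0.02618,0],[0,0,0,0,0],[0,0,0,0,0]])

```text
time: 13.45
eef_pos: [530.5, 186.5, 116.0]
orientation: [0.0, 0.416, 0.909, 0.0]
force: [0.2, 1.6, -2.0]
width: 9.8
grasp_force: 30.0
```

```bash
python3 - <<'E'
from h import *
import pickle
p,R=st(); w=arm.grab_frame("wrist"); p,R=st(); pickle.dump(w,open("f6.pkl","wb"))
f=w;h=cv2.cvtColor(f["color"],cv2.COLOR_BGR2HSV); m=cv2.inRange(h,(0,140,60),(8,255,255))|cv2.inRange(h,(172,140,60),(180,255,255))
nn,l,s,c=cv2.connectedComponentsWithStats(m)
for i in range(1,nn):
    if s[i,4]>40:
        q=onz(f,*c[i],85); print(s[i],np.round(c[i],1),np.round(q,1),np.round(R.T@(q-p),1))
cv2.imwrite("pics/w6.png",cv2.resize(w["color"][60:240,180:380],(667,600),interpolation=cv2.INTER_CUBIC))
E
```

```text
t 13.45 p [530.5 186.5 116. ] psi 40.85 ztool [ 0.  0. -1.] F [ 0.17  1.65 -2.03] Ft [1.13 1.21 2.03] M [ 0.09 -0.03 -0.01] w 9.8 g 30.0 J [ 0.12  0.23  1.73  0.    1.18 -0.59]
t 13.50 p [530.6 186.4 116. ] psi 40.84 ztool [ 0.  0. -1.] F [ 0.87 -0.07 -1.94] Ft [-0.63  0.61  1.94] M [ 0.1  -0.1   0.04] w 10.0 g 30.0 J [ 0.12  0.23  1.73  0.    1.18 -0.59]
[254 129  46  33 727] [276.5 145.8] [505.  238.3  85. ] [56.  14.5 31. ]
```

View pics/w6.png

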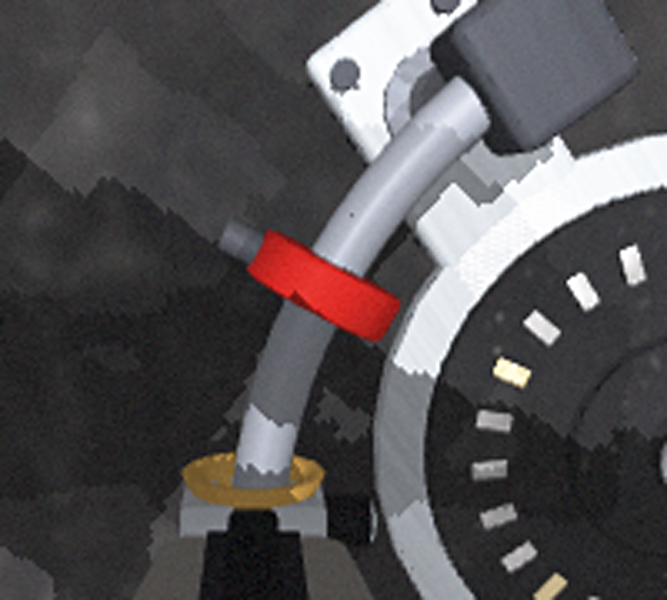

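The wrist view shows the rod well centred through the bell, and the red collar ahead at crop (325,285), about 16° of turn away from seating. Continuing.

>>> servo_tool(commands=[[0.00314,4e-05,0,0.02618,0],[0.00314,4e-05,0,0.02618,0],[0.00314,4e-05,0,0.02618,0],[0.00314,4e-05,0,0.02618,0],[0.00314,4e-05,0,0.02618,0],[0.00314,4e-05,0,0.02618,0],[0.00314,4e-05,0,0.02618,0],[0.00209,2e-05,0,0.01745,0],[0,0,0,0,0],[0,0,0,0,0]])

```text
time: 14.33
eef_pos: [516.8, 206.2, 116.1]
orientation: [0.0, 0.505, 0.863, 0.0]
force: [1.7, 2.3, -2.0]
width: 10.0
grasp_force: 30.0
```

```bash
cat > red.py <<'E'
from h import *
p,R=st(); w=arm.grab_frame("wrist"); p,R=st()
f=w;h=cv2.cvtColor(f["color"],cv2.COLOR_BGR2HSV); m=cv2.inRange(h,(0,140,60),(8,255,255))|cv2.inRange(h,(172,140,60),(180,255,255))
nn,l,s,c=cv2.connectedComponentsWithStats(m)
for i in range(1,nn):
    if s[i,4]>40:
        q=onz(f,*c[i],85); r=R.T@(q-p); print(s[i],np.round(c[i],1),np.round(q,1),np.round(r,1),"ang to seat",np.degrees(np.arctan2(r[0],121.4-r[1]))-2.4-8.75)
E
python3 red.py
```

```text
t 14.33 p [516.8 206.2 116.1] psi 29.33 ztool [ 0.001  0.    -1.   ] F [ 1.65  2.28 -1.97] Ft [1.18 2.56 1.97] M [ 0.22 -0.2   0.05] w 10.0 g 30.0 J [ 0.16  0.22  1.75  0.    1.17 -0.35]
t 14.38 p [516.8 206.1 116. ] psi 29.32 ztool [ 0.001  0.    -1.   ] F [ 0.39  1.45 -1.58] Ft [1.08 1.05 1.58] M [ 0.18 -0.22  0.07] w 10.1 g 30.0 J [ 0.16  0.22  1.75  0.    1.17 -0.35]
[241 164  46  28 783] [263.2 178.4] [505.3 237.7  85. ] [33.1  5.4 31. ] ang to seat 4.796377938373707
```

>>> servo_tool(commands=[[0,0.0003,0,0,0],[0.00105,0.0001,0,0.00873,0],[0.00105,0.0001,0,0.00873,0],[0.00105,1e-05,0,0.00873,0],[0.00105,1e-05,0,0.00873,0],[0.00105,1e-05,0,0.00873,0],[0.00105,1e-05,0,0.00873,0],[0,0,0,0,0],[0,0,0,0,0],[0,0,0,0,0]])

```text
time: 15.22
eef_pos: [513.9, 212.0, 115.8]
orientation: [-0.0, 0.528, 0.849, -0.0]
force: [0.8, 1.0, -2.2]
width: 9.9
grasp_force: 30.0
```

```bash
python3 red.py
```

```text
t 15.22 p [513.9 212.  115.8] psi 26.29 ztool [-0.  0. -1.] F [ 0.81  0.95 -2.17] Ft [0.49 1.15 2.17] M [ 0.11 -0.05 -0.01] w 9.9 g 30.0 J [ 0.17  0.22  1.75  0.    1.17 -0.29]
t 15.27 p [513.9 211.9 115.9] psi 26.29 ztool [-0. -0. -1.] F [-0.11  1.01 -1.49] Ft [0.95 0.34 1.49] M [ 0.04 -0.1   0.03] w 9.6 g 30.0 J [ 0.17  0.22  1.75  0.    1.17 -0.29]
[238 173  47  27 795] [260.6 187.4] [505.3 237.5  85. ] [26.7  3.6 30.9] ang to seat 1.638129602938351
```

>>> servo_tool(commands=[[0.0003,0,0,0.0025,0],[0.0003,0,0,0.0025,0],[0.0003,0,0,0.0025,0],[0.0003,0,0,0.0025,0],[0,0,0,0,0],[0,0,0,0,0],[0,0,0,0,0],[0,0,0,0,0],[0,0,0,0,0],[0,0,0,0,0]])

```text
time: 16.1
eef_pos: [513.4, 213.0, 115.9]
orientation: [-0.0, 0.532, 0.847, -0.0]
force: [0.6, 0.7, -2.1]
width: 9.9
grasp_force: 30.0
```

```bash
python3 red.py
```

```text
t 16.10 p [513.4 213.  115.9] psi 25.71 ztool [-0.  0. -1.] F [ 0.6   0.72 -2.11] Ft [0.39 0.86 2.11] M [ 0.02 -0.06 -0.01] w 9.9 g 30.0 J [ 0.18  0.22  1.75  0.    1.17 -0.27]
t 16.15 p [513.4 213.  115.9] psi 25.71 ztool [-0.  0. -1.] F [ 0.53  0.45 -1.91] Ft [0.18 0.68 1.91] M [-0.02 -0.06  0.01] w 9.8 g 30.0 J [ 0.18  0.22  1.75  0.    1.17 -0.27]
[238 175  46  27 794] [260.2 188.8] [505.2 237.5  85. ] [25.6  3.2 30.9] ang to seat 1.058521117983453
```

>>> servo_tool(commands=[[0.0003,0,0,0.0025,0],[0.0003,0,0,0.0025,0],[0.0003,0,0,0.0025,0],[0,0,0,0,0],[0,0,0,0,0],[0,0,0,0,0],[0,0,0,0,0],[0,0,0,0,0],[0,0,0,0,0],[0,0,0,0,0]])

```text
time: 16.98
eef_pos: [513.0, 213.9, 115.9]
orientation: [-0.0, 0.535, 0.845, -0.0]
force: [-0.0, 0.1, -0.5]
width: 9.6
grasp_force: 30.0
```

```bash
python3 red.py
```

```text
t 16.98 p [513.  213.9 115.9] psi 25.28 ztool [-0.  0. -1.] F [-0.04  0.14 -0.52] Ft [0.14 0.02 0.52] M [ 0.02 -0.04 -0.02] w 9.6 g 30.0 J [ 0.18  0.22  1.75  0.    1.17 -0.26]
t 17.03 p [513.1 213.9 115.9] psi 25.28 ztool [-0.  0. -1.] F [ 1.13  0.54 -2.05] Ft [0.01 1.25 2.05] M [ 0.01 -0.09  0.04] w 9.9 g 30.0 J [ 0.18  0.22  1.75  0.    1.17 -0.26]
[238 176  46  27 793] [260. 190.] [505.3 237.5  85. ] [24.7  3.1 30.9] ang to seat 0.6442762711769525
```

>>> servo_tool(commands=[[0.0003,0,0,0.0025,0],[0.0003,0,0,0.0025,0],[0,0,0,0,0],[0,0,0,0,0],[0,0,0,0,0],[0,0,0,0,0],[0,0,0,0,0],[0,0,0,0,0],[0,0,0,0,0],[0,0,0,0,0]])

```text
time: 17.87
eef_pos: [512.8, 214.4, 115.9]
orientation: [-0.0, 0.537, 0.843, 0.0]
force: [1.0, 0.3, -1.6]
width: 10.2
grasp_force: 30.0
```

```bash
python3 red.py
```

```text
t 17.87 p [512.8 214.4 115.9] psi 25.00 ztool [-0.  0. -1.] F [ 0.97  0.32 -1.63] Ft [-0.12  1.02  1.63] M [-0.02 -0.06 -0.03] w 10.2 g 30.0 J [ 0.18  0.22  1.75  0.    1.17 -0.26]
t 17.92 p [512.8 214.4 115.9] psi 24.99 ztool [ 0.  0. -1.] F [ 0.33 -0.24 -2.1 ] Ft [-0.36  0.19  2.1 ] M [ 0.03 -0.12 -0.  ] w 9.8 g 30.0 J [ 0.18  0.22  1.75  0.    1.17 -0.26]
[238 177  46  26 789] [259.8 190.9] [505.3 237.5  85. ] [24.1  3.  30.9] ang to seat 0.3356431177498056
```

>>> servo_tool(commands=[[0.0003,0,0,0.0025,0],[0.0003,0,0,0.0025,0],[0,0,0,0,0],[0,0,0,0,0],[0,0,0,0,0],[0,0,0,0,0],[0,0,0,0,0],[0,0,0,0,0],[0,0,0,0,0],[0,0,0,0,0]])

```text
time: 18.75
eef_pos: [512.6, 214.9, 115.9]
orientation: [-0.0, 0.539, 0.842, -0.0]
force: [0.5, -0.5, -1.5]
width: 9.8
grasp_force: 30.0
```

```bash
python3 red.py
```

```text
t 18.75 p [512.6 214.9 115.9] psi 24.71 ztool [-0.  0. -1.] F [ 0.5  -0.46 -1.53] Ft [-0.63  0.26  1.53] M [ 0.02 -0.09 -0.  ] w 9.8 g 30.0 J [ 0.18  0.22  1.75  0.    1.17 -0.25]
t 18.80 p [512.6 214.9 115.9] psi 24.71 ztool [ 0.  0. -1.] F [ 0.9   0.2  -2.67] Ft [-0.19  0.9   2.67] M [ 0.04 -0.08  0.03] w 10.3 g 30.0 J [ 0.18  0.22  1.75  0.    1.17 -0.25]
[238 178  45  26 791] [259.6 191.7] [505.3 237.5  85. ] [23.5  2.8 30.9] ang to seat 0.05530683222386834
```

>>> servo_tool(commands=[[0.0003,0,0,0.0025,0],[0.0003,0,0,0.0025,0],[0,0,0,0,0],[0,0,0,0,0],[0,0,0,0,0],[0,0,0,0,0],[0,0,0,0,0],[0,0,0,0,0],[0,0,0,0,0],[0,0,0,0,0]])

```text
time: 19.63
eef_pos: [512.4, 215.3, 115.9]
orientation: [0.0, 0.542, 0.841, -0.0]
force: [1.6, -1.3, -2.1]
width: 10.0
grasp_force: 30.0
```

```bash
python3 red.py
```

```text
t 19.63 p [512.4 215.3 115.9] psi 24.42 ztool [ 0. -0. -1.] F [ 1.61 -1.33 -2.07] Ft [-1.87  0.92  2.08] M [-0.44 -0.21 -0.02] w 10.0 g 30.0 J [ 0.18  0.22  1.75 -0.    1.17 -0.25]
t 19.68 p [512.4 215.4 115.9] psi 24.43 ztool [ 0. -0. -1.] F [ 1.21 -1.12 -1.86] Ft [-1.52  0.64  1.86] M [-0.52 -0.24 -0.03] w 9.8 g 30.0 J [ 0.18  0.22  1.75 -0.    1.17 -0.25]
[237 179  46  26 788] [259.5 192.3] [505.3 237.5  85. ] [23.   2.7 30.9] ang to seat -0.16238919660125184
```

Contact is felt: about 1.7 N back along the tool, with a moment step. I'm adding a light push and holding it.

>>> servo_tool(commands=[[0.0002,0,0,0.001,0],[0.0002,0,0,0.001,0],[0,0,0,0,0],[0,0,0,0,0],[0,0,0,0,0],[0,0,0,0,0],[0,0,0,0,0],[0,0,0,0,0],[0,0,0,0,0],[0,0,0,0,0]])

```text
time: 20.52
eef_pos: [512.3, 215.6, 116.0]
orientation: [0.0, 0.542, 0.84, -0.0]
force: [1.9, -5.3, -1.8]
width: 9.7
grasp_force: 30.0
```

```bash
python3 red.py
```

```text
t 20.52 p [512.3 215.6 116. ] psi 24.31 ztool [ 0.    -0.001 -1.   ] F [ 1.93 -5.26 -1.85] Ft [-5.59 -0.41  1.85] M [-1.05 -0.41 -0.02] w 9.7 g 30.0 J [ 0.18  0.22  1.75 -0.    1.17 -0.24]
t 20.57 p [512.3 215.5 115.9] psi 24.31 ztool [ 0.    -0.001 -1.   ] F [ 1.66 -4.12 -2.27] Ft [-4.44 -0.19  2.27] M [-1.13 -0.44 -0.01] w 9.9 g 30.0 J [ 0.18  0.22  1.75 -0.    1.17 -0.24]
[237 179  46  26 794] [259.4 192.6] [505.3 237.4  85. ] [22.8  2.7 30.9] ang to seat -0.2631623916394492
```

>>> servo_tool(commands=[[0,0,0,0,0],[0,0,0,0,0],[0,0,0,0,0],[0,0,0,0,0],[0,0,0,0,0],[0,0,0,0,0],[0,0,0,0,0],[0,0,0,0,0],[-0.0002,0,0.0003,0,0],[0,0,0.0003,0,0]])

```text
time: 21.4
eef_pos: [512.4, 215.5, 115.6]
orientation: [0.0, 0.542, 0.84, -0.0]
force: [1.5, -3.8, 0.2]
width: 10.0
grasp_force: 30.0
```

```bash
python3 red.py
```

```text
t 21.40 p [512.4 215.5 115.6] psi 24.31 ztool [ 0. -0. -1.] F [ 1.47 -3.78  0.23] Ft [-4.05 -0.21 -0.22] M [-1.04 -0.25 -0.  ] w 10.0 g 30.0 J [ 0.18  0.22  1.75 -0.    1.17 -0.24]
t 21.45 p [512.4 215.6 115.5] psi 24.31 ztool [ 0. -0. -1.] F [ 2.11 -5.03  0.41] Ft [-5.45 -0.15 -0.41] M [-1.04 -0.27 -0.03] w 9.8 g 30.0 J [ 0.18  0.22  1.75 -0.    1.17 -0.24]
[237 179  46  26 796] [259.3 192.6] [505.3 237.4  85. ] [22.9  2.6 30.5] ang to seat -0.25499384041573236
```

>>> servo_tool(commands=[[0,0,0,0,0.14],[0,0,0,0,0.18],[0,0,0,0,0.22],[0,0,0,0,0.26],[0,0,0,0,0.3],[0,0,0,0,0.35],[0,0,0,0,0.4],[0,0,0,0,0.4],[0,0,0,0,0.4],[0,0,0,0,0.4]])

```text
time: 22.28
eef_pos: [512.2, 215.6, 115.3]
orientation: [-0.0, 0.542, 0.84, 0.0]
force: [-0.0, -0.1, -0.7]
width: 36.8
grasp_force: 0.0
```

>>> servo_tool(commands=[[0,0,-0.003,0,0.4],[0,0,-0.006,0,0.4],[0,0,-0.01,0,0.4],[0,0,-0.012,0,0.4],[0,0,-0.014,0,0.4],[0,0,-0.014,0,0.4],[0,0,-0.014,0,0.4],[0,0,-0.014,0,0.4],[0,0,-0.01,0,0.4],[0,0,0,0,0.4]])

```text
time: 23.12
eef_pos: [514.0, 216.0, 216.1]
orientation: [0.002, 0.542, 0.84, 0.002]
force: [0.3, 0.2, 0.2]
width: 36.7
grasp_force: 0.0
```

```bash
python3 - <<'E'
from h import *
st(); w=arm.grab_frame("wrist"); s=arm.grab_frame("scene")
cv2.imwrite("pics/w9.png",np.hstack([cv2.resize(w["color"][90:250,170:330],(400,400),interpolation=cv2.INTER_CUBIC),cv2.resize(s["color"][150:240,165:255],(400,400),interpolation=cv2.INTER_CUBIC)]))
f=w;h=cv2.cvtColor(f["color"],cv2.COLOR_BGR2HSV); m=cv2.inRange(h,(0,140,60),(8,255,255))|cv2.inRange(h,(172,140,60),(180,255,255))
ys,xs=np.nonzero(m); print(np.round(onz(f,xs.mean(),ys.mean(),85),1))
E
```

```text
t 23.12 p [514.  216.  216.1] psi 24.31 ztool [ 0.006  0.001 -1.   ] F [0.32 0.17 0.21] Ft [ 0.02  0.36 -0.21] M [-0.02 -0.    0.02] w 36.7 g 0.0 J [ 0.18  0.11  1.66  0.    1.36 -0.24]
[505.1 237.9  85. ]
```

View pics/w9.png

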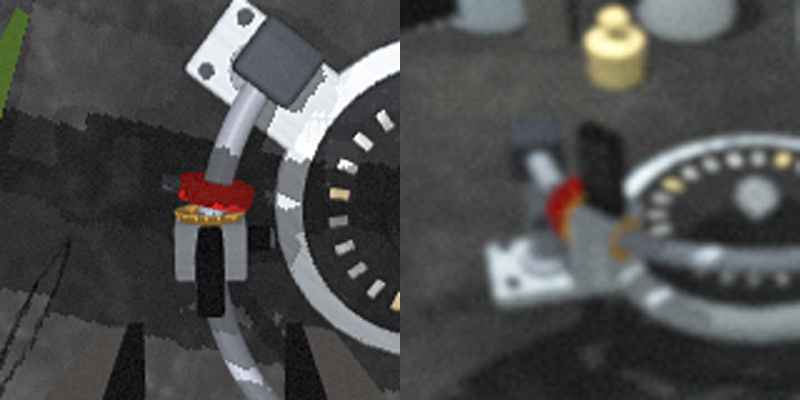

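The final views show the carriage upright on the rod, brass rim against the red collar at crop (210,205). The collar has not moved and the gripper is clear.

```bash
python3 -c "
from station import arm
print(arm.job_done())"
```

```text
the job is handed in; nothing more can be done
None
```

The lens carriage sits upright against the red stop collar, which measured unmoved to within about 0.5 mm. It was seated with a push of about 5 N held for over half a second, then released with the gripper clear, and the job is handed in at about 23 s.

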